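Lock the transit case's slotted bolt

ROBOT

A 6-joint arm with a two-finger parallel gripper is mounted at the origin on a cart in front of the work surface, level with it; the furniture and walls round the work are solid. World frame = base frame: x ahead of the robot, y to its left, z up, the work surface at z = 0. Lengths are in m, angles in rad, forces in N, time in s.
With the tool pointing down it reaches from about 0.4 to 0.925 m from the base axis. Payload 12.5 kg.
Tool frame: the origin (TCP) lies between the finger pads; the fingertips stand 22 mm ahead of it and the grasp point (between the pads) lies 3 mm ahead of it; z points along the fingers, x is the direction in which the jaws open and shut, and the axes are right-handed (so a half turn about z gives the same grasp; the last joint's range is limited). The gripper opens to 95 mm and grips with 3 to 60 N. Pads are 20 mm wide; open, the fingers measure 119 mm over their backs; the gripper's body (75 mm by 180 mm) begins 59 mm behind the grasp point.
Start: joints at [-0.106, 0.491, 1.559, -0, 1.092, -0.106], TCP at [0.625, 0, 0.237] pointing down, gripper open.
Joint ranges: [-3.1, 3.1], [-0.84, 2.19], [0.05, 2.79], [-1.13, 4.28], [0.06, 2.93], [-2.69, 2.69]. Speed limits (rad/s): [2.22, 2.22, 2.79, 3.14, 3.14, 3.14].

INTERFACE

Orientations are given as a rotation vector (axis times angle).
In Python, from plant import r, optics, job_done gives the robot as it stands.
- The arm moves only by the shell command python3 -m creep 'ROWS'. ROWS is JSON, a list that holds one entry, the list of rows, each a list of 7 numbers: the shift along the tool's x, y, z in m, then the turn, a rotation vector about the tool's x, y, z in degrees, then the opening, from -1 (shut) to 1 (fully open). A call has 1 to 12 rows; each row shifts and turns the commanded pose from where the row before left it, along the tool's axes as they then stand; what a row does not reach is not made up. A row lasts 1/8 s, in which the tool goes at most 62.5 mm and 10.7 degrees, less where a joint would pass 70% of its speed; a pose out of reach is approached as far as the arm can. A call is refused whole if a number of a shift passes 0.0625 or a number of a turn 10.7, either way. A call with a gripper value outside its range is refused whole. The fingers move at their own pace and stop on an object; the grip force is fixed at half the most. Time passes only in rows, so rows that do not move let the fingers close. It gives the time, the measured TCP pose, the force and the opening at its end, in the units of the state.
- r.get_obs(): the state, without advancing time (a new reading comes with each control period).
- optics.get_image(name): name is "scene" or "side" or "wrist"; returns a dict with "img" (420x560x3 uint8, red, green, blue), "fov_y" (degrees; the focal length in pixels is half the picture's height over the tangent of half this angle, whatever the lens; pixels are square), "cx", "cy" (the principal point, pixels), "k1" (the pictures are not rectified: a ray, as slopes to the right and down, at radius r is drawn at 1 + k1 r^2 times it, then the intrinsics apply), "R" (3x3) and "t" (3): a world point X has camera coordinates R X + t; the wrist camera has in their place "hand_eye" (4x4, takes a point from camera to tool coordinates, whose origin is the TCP and whose axes are the tool frame's). Camera axes: x right, y down, z forward; pixel columns grow to the right and rows downward; lengths in m; the calibration is good to about 2 mm. A picture is of the moment at which its call begins: read the wrist's pose just before it. There is no depth.
- job_done(): hands the job in, once; it reports no verdict.
Trained networks look in a picture, given as the dict that the camera call returned (one of the last four; its "shot" number tells which), for a name from the list of things; names that differ only in an ending like _2 or _b are one class to them, and where a whole thing is asked for, a point or a joint stands for the part that bears it (a point fixed in the world has none). Each returns a list of dicts, best first, with "p" (0 to 1); they miss things now and then, are a little off and sometimes report something else, mostly with a low value. They report only what shows in the picture. A call takes as long as a camera call.
- optics.find_in(picture, name): "box" ([centre column, centre row, width, height] in pixels, round what is visible of it).
- optics.trace(picture, name): "region" (420x560 bool, what is visible of it) and "box" ([centre column, centre row, width, height] in pixels, round what is visible of it).
The state is a dict: "time_s": time; "joint_positions": joint angles; "joint_velocities": joint speeds; "tau": joint torques, N m; "eef_pos": TCP position; "tool_rot": TCP orientation; "ft_force": force on the tool from outside, world axes, zero at the start; "torque": the same for the moment, N m; "gripper_width": finger opening in m.
Only numpy, scipy, OpenCV 4.12 (cv2) and the standard library are available. Lean on these libraries where they do the work, as an engineer would, in place of code of your own. Each camera call takes 0.05 s, during which the arm holds its last target.

TASK

Lock the blue transit case: with the fingertips or the outside of the fingers, push its orange pin along the L-shaped slot as far as the corner, then round the corner and up to the very end of the short leg at the green dot, and leave it there. Only push the pin, gently; do not pinch it, and leave the things lying on the case and round it where they are.

Things in the scene. Friction and masses are not known exactly. Their poses are not given: they have to be found in the camera images.
- case: blue flat transit case, 200 (x) x 290 (y) x 45 mm high, fixed; origin at its underside's centre, z up, its x away from the robot, turned up to 0.4 rad either way. On its lid a bright metal gate plate (case x -42 to 50, y -50 to 100 mm, top 59 mm above the table) has a 17 mm wide L-shaped slot. A steel keeper bridge (57 mm high, case x 3 to 37, y -130 to -110 mm) takes the bolt's tip.
- slot_open_end (a point): red-dot end of the slot's long leg: the pin's axis when the bolt is fully open, at the height of the plate's top (59 mm)
- slot_corner (a point): corner of the slot, 80 mm from the open end along case -y: the pin's axis there, at the plate's top
- slot_locked_end (a point): green-dot end of the short leg, 40 mm from the corner along case -x: the pin's axis when locked, at the plate's top
- pin_head (a point): centre of the orange pin's square head: 26 x 26 mm (sides along case x and y), 65 to 100 mm above the table, its cap up to 105 mm, on a 14 mm round stem in the slot. The pin is captive: it slides only along the slot, cannot be lifted and stays where it is left; it takes about 1.5 N to slide and meets firm stops at corner and ends.
- bolt (a joint): travel of pin and bolt along the long leg (along case -y), m: 0 open end, 0.080 at the corner; it starts between 0 and 0.025
- pin (a joint): travel of the pin along the short leg (along case -x), m: 0 in the long leg, 0.040 fully locked; it can only move when bolt is at 0.080 within about 1.5 mm, and then keeps the bolt from sliding back
- pin_back: ribbed pad on the head's side at case +x; origin at its centre
- pin_front: ribbed pad on the head's side at case -x; origin at its centre
- pin_left: ribbed pad on the head's side at case +y; origin at its centre
- pin_right: ribbed pad on the head's side at case -y; origin at its centre
- loupe: black loupe, 42 mm across, 34 mm high, standing loose on the case's near left part (about case x -72, y +85 mm); origin at its underside's centre
- eraser: white and green eraser, 23 x 52 x 13 mm, lying loose on the case's far right part (about case x +80, y -100 mm); origin at its underside's centre
- strip_tin: green round tin, 64 mm across, 23 mm high, loose on the table to the left; origin at its underside's centre
- vial_0: small capped vial, 21 mm across, 51 mm high, loose on the table behind the case; origin at its underside's centre
- vial_1: small capped vial, 21 mm across, 51 mm high, loose on the table behind the case; origin at its underside's centre

How it is judged:
By the outcome, as a careful person would: the job done as asked, in the order asked, and still so for the second after the job is handed in, with the robot touching nothing.
It also fails if it takes over 48 s, if anything falls off the work surface, if the arm or the gripper's body presses on something with over 40 N, if the wrist force passes 120 N, or if a joint passes its speed limit or range.

## Working session

There is one attempt and no reset: what is moved stays moved. The work goes in short steps, Python scripts to look and compute and a shell command to move; the robot and the scene stay as the last step left them, time stands still between calls to the robot, and variables do not carry over. Pictures are saved under pics/ and viewed, and the job is handed in when it is done.

```bash
ls; mkdir -p pics; cat > h.py <<'E'
import numpy as np, cv2
from scipy.spatial.transform import Rotation as Ro
from plant import r, optics
def cam(p,obs=None):
    if 'R' in p: return np.array(p['R']),np.array(p['t'])
    T=np.eye(4);T[:3,:3]=Ro.from_rotvec(obs['tool_rot']).as_matrix();T[:3,3]=obs['eef_pos']
    M=np.linalg.inv(T@np.array(p['hand_eye']));return M[:3,:3],M[:3,3]
def K(p):
    f=p['img'].shape[0]/2/np.tan(np.radians(p['fov_y'])/2)
    return np.array([[f,0,p['cx']],[0,f,p['cy']],[0,0,1.]]),np.array([p['k1'],0,0,0.])
def proj(p,X,obs=None):
    R,t=cam(p,obs);k,d=K(p)
    return cv2.projectPoints(np.array(X,float).reshape(-1,1,3),cv2.Rodrigues(R)[0],t,k,d)[0].reshape(-1,2)
def onplane(p,uv,z,obs=None):
    R,t=cam(p,obs);k,d=K(p)
    n=cv2.undistortPoints(np.array(uv,float).reshape(-1,1,2),k,d).reshape(-1,2)
    C=-R.T@t;D=np.c_[n,np.ones(len(n))]@R
    return C+D*((z-C[2])/D[:,2])[:,None]
def save(p,n): cv2.imwrite('pics/'+n,cv2.cvtColor(p['img'],cv2.COLOR_RGB2BGR))
E
python3 - <<'E'
from h import *
o=r.get_obs();print(o['eef_pos'],o['tool_rot'],o['gripper_width'],o['time_s'])
zs={'slot_open_end':.059,'slot_corner':.059,'slot_locked_end':.059,'pin_head':.0825,'loupe':.06,'eraser':.05,'keeper':.05,'pin_front':.0825,'pin_right':.0825,'pin_left':.0825,'pin_back':.0825,'vial_0':.025,'strip_tin':.012}
for n in ['scene','side','wrist']:
    o=r.get_obs();p=optics.get_image(n);save(p,n+'0.png')
    for k,z in zs.items():
        try: f=optics.find_in(p,k)
        except Exception as e: print(k,e);continue
        for q in f[:2]: print(n,k,round(q['p'],2),np.round(q['box']),np.round(onplane(p,[q['box'][:2]],z,o)[0],4))
E
```

```text
pics
[6.24793779e-01 4.88742274e-05 2.36070468e-01] [-3.14144736e+00  5.99954981e-05  1.67794689e-03] 0.09486059958844231 0.0
scene slot_open_end 0.86 [355. 233. 143. 109.] [0.4929 0.0781 0.059 ]
scene slot_corner 0.69 [352. 232. 136. 110.] [0.4997 0.0793 0.059 ]
scene slot_locked_end 0.76 [355. 231. 139. 102.] [0.4979 0.0727 0.059 ]
scene pin_head 0.74 [341. 207.  17.  22.] [0.5537 0.0557 0.0825]
scene loupe 0.57 [368. 244.  19.  27.] [0.4534 0.0859 0.06  ]
scene eraser 0.63 [352. 234. 141. 105.] [0.5015 0.0743 0.05  ]
scene eraser 0.52 [345. 184.  18.  12.] [ 0.6389 -0.0604  0.05  ]
keeper it knows: bolt, case, eraser, loupe, pin, pin_back, pin_front, pin_head, pin_left, pin_right, slot_corner, slot_locked_end, slot_open_end, strip_tin, vial
scene pin_front 0.63 [344. 183.  19.   9.] [ 0.6121 -0.0221  0.0825]
scene pin_front 0.61 [343. 212.   8.  17.] [0.5406 0.0656 0.0825]
scene pin_left 0.54 [341. 209.  18.  23.] [0.5502 0.0601 0.0825]
scene vial_0 0.21 [354. 232. 138. 109.] [0.5226 0.04   0.025 ]
scene strip_tin 0.61 [231. 330.  37.  33.] [0.4983 0.4053 0.012 ]
scene strip_tin 0
[... 1059 characters left out ...]
0.059 ]
wrist slot_locked_end 0.95 [183. 161. 278. 322.] [0.5381 0.0349 0.059 ]
wrist slot_locked_end 0.28 [451. 159.  40.  26.] [0.7835 0.038  0.059 ]
wrist pin_head 0.89 [187. 134.  45.  40.] [0.5487 0.0613 0.0825]
wrist loupe 0.83 [ 78. 103.  58.  53.] [0.4464 0.0887 0.06  ]
wrist eraser 0.86 [294. 260.  29.  54.] [ 0.6402 -0.0664  0.05  ]
keeper it knows: bolt, case, eraser, loupe, pin, pin_back, pin_front, pin_head, pin_left, pin_right, slot_corner, slot_locked_end, slot_open_end, strip_tin, vial
wrist pin_back 0.56 [201. 133.  12.  27.] [0.5605 0.062  0.0825]
wrist vial_0 0.97 [418. 198.  35.  31.] [ 0.7699 -0.0079  0.025 ]
wrist vial_0 0.92 [452. 158.  42.  30.] [0.8002 0.0337 0.025 ]
```

```bash
python3 - <<'E'
import cv2
a=cv2.imread('pics/wrist0.png');cv2.imwrite('pics/w0b.png',cv2.resize(a[0:330,20:460],(800,600),interpolation=cv2.INTER_CUBIC))
E
```

```text
(no output)
```

View pics/w0b.png

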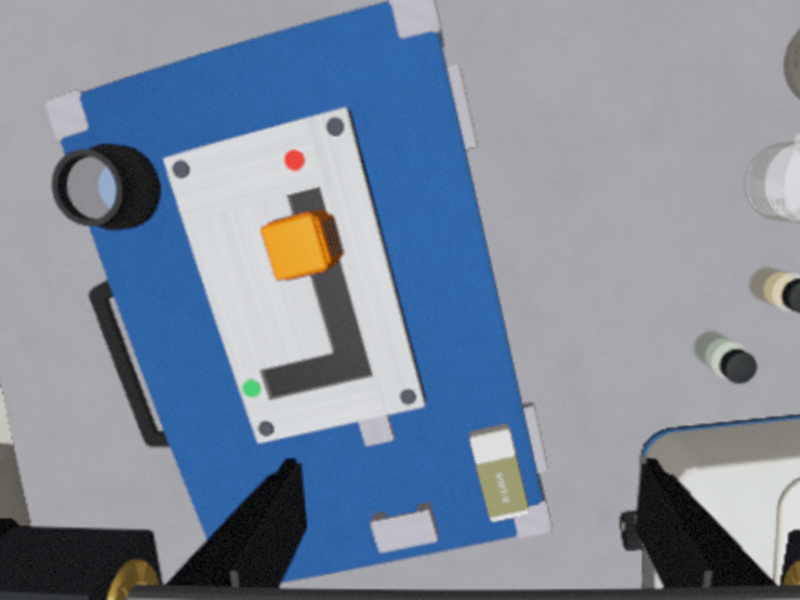

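View pics/scene0.png

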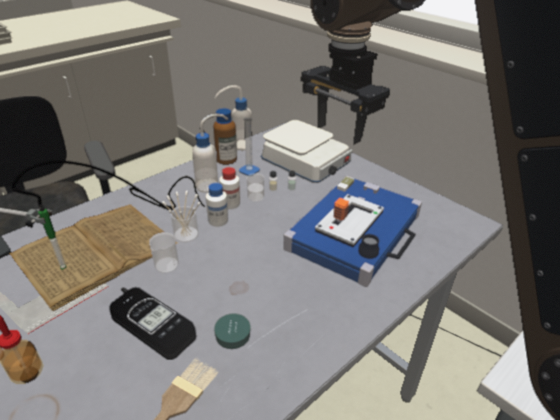

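The wrist view shows the plate with its corners at crop pixels (164,158), (347,107), (424,406) and (259,443). The pin is near (298,245), the loupe is at upper left and the eraser at lower right. Next I fit the case pose from the plate corners and slot edges.

```bash
cat > fit.py <<'E'
from h import *
from scipy.optimize import least_squares
def w(P,c):
    c=np.array(c,float);s,co=np.sin(P[2]),np.cos(P[2])
    return np.c_[P[0]+co*c[:,0]-s*c[:,1],P[1]+s*c[:,0]+co*c[:,1],c[:,2]]
E
python3 - <<'E'
from fit import *
import json
o=r.get_obs();p=optics.get_image('wrist')
px=np.array([[164,158],[347,107],[424,406],[259,443]])*.55+[20,0]
c=[[-.042,.1,.059],[.05,.1,.059],[.05,-.05,.059],[-.042,-.05,.059]]
s=least_squares(lambda P:(proj(p,w(P,c),o)-px).ravel(),[.54,.03,.25])
print(s.x,s.fun.round(1)); P=s.x
# slot points from pixel: guesses
q=np.array([[288,192],[320,187],[372,377],[263,372],[269,398]])*.55+[20,0]
X=onplane(p,q,.059,o); 
R=np.array([[np.cos(P[2]),np.sin(P[2])],[-np.sin(P[2]),np.cos(P[2])]])
print('slot case',((X[:,:2]-P[:2])@R.T).round(4))
tr=optics.find_in(p,'pin_head')
# cap top corners
q=np.array([[261,226],[312,211],[327,266],[277,281]])*.55+[20,0]
for z in(.1,.105): print('cap',((onplane(p,q,z,o)[:,:2]-P[:2])@R.T).round(4),onplane(p,q,z,o)[:,:2].mean(0))
json.dump(list(P),open('P.json','w'))
for n in('scene','side'):
    pp=optics.get_image(n); im=pp['img'].copy()
    for a in proj(pp,w(P,c+[[-.1,-.145,.045],[.1,-.145,.045],[.1,.145,.045],[-.1,.145,.045]])): cv2.circle(im,tuple(int(v) for v in a.round()),1,(255,0,255),-1)
    cut=im[160:290,240:440]; cv2.imwrite(f'pics/{n}f.png',cv2.cvtColor(cv2.resize(cut,(800,520),interpolation=cv2.INTER_CUBIC),cv2.COLOR_RGB2BGR))
E
```

```text
[0.54084028 0.0132487  0.22753836] [ 0.3  0.1 -0.3  0.4  0.3 -0.2 -0.3 -0.4]
slot case [[ 0.0123  0.0697]
 [ 0.028   0.0682]
 [ 0.0274 -0.0288]
 [-0.0272 -0.0134]
 [-0.0285 -0.0276]]
cap [[0.0075 0.0567]
 [0.0307 0.0574]
 [0.0305 0.0336]
 [0.0073 0.0325]] [0.54917684 0.06141497]
cap [[0.0091 0.0566]
 [0.0319 0.0573]
 [0.0316 0.0339]
 [0.0089 0.0328]] [0.55049415 0.06182809]
```

View pics/scenef.png

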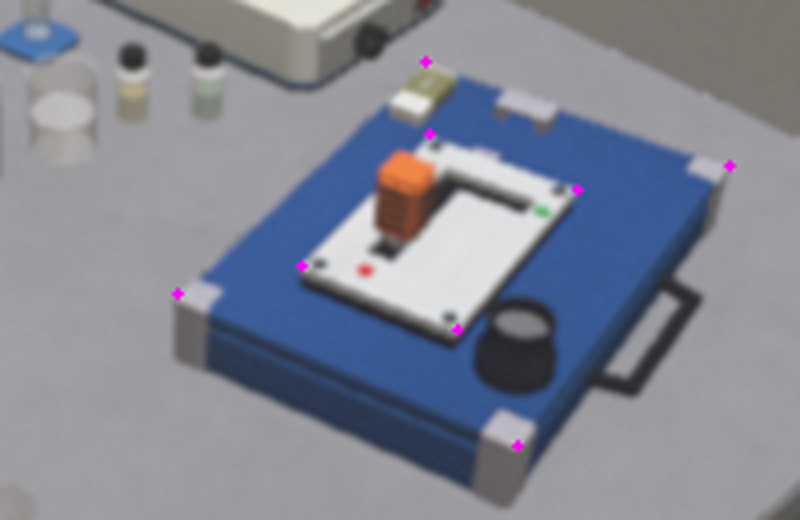

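```bash
python3 - <<'E'
from fit import *
import json
P=json.load(open('P.json'))
print(w(P,[[.02,.082,.094],[.02,.045,.09],[.02,-.02,.09],[.06,-.02,.09]]))
E
```

```text
[[ 0.54182721  0.09764672  0.094     ]
 [ 0.55017367  0.0616004   0.09      ]
 [ 0.56483637 -0.0017242   0.09      ]
 [ 0.60380536  0.007299    0.09      ]]
```

View pics/sidef.png

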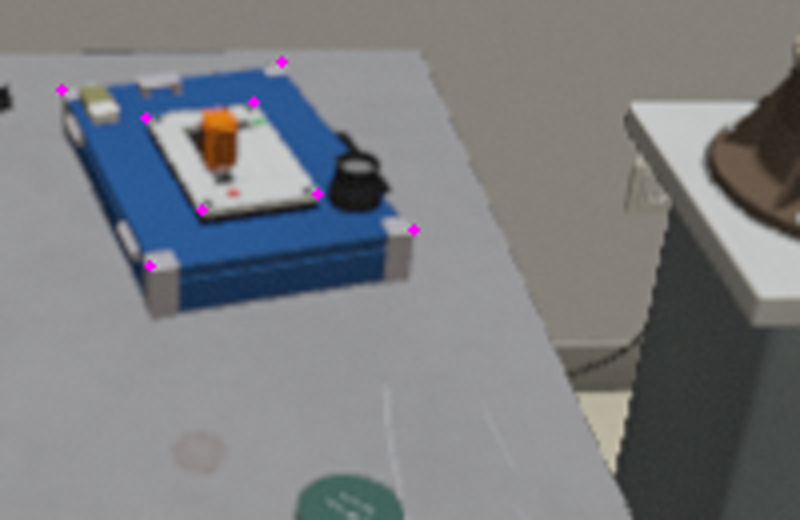

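The pose fits both side views, so I close the fingers and move above the start of the push at case (20, 82).

```bash
python3 -m creep '[[[-0.0277,-0.0326,0,0,0,0,-1],[-0.0277,-0.0326,0,0,0,0,-1],[-0.0276,-0.0324,0,0,0,0,-1],[0,0,0,0,0,-6.5,-1],[0,0,0,0,0,-6.5,-1],[0,0,0.03,0,0,0,-1],[0,0,0.03,0,0,0,-1],[0,0,0,0,0,0,-1]]]'
python3 - <<'E'
from h import *
o=r.get_obs();p=optics.get_image('wrist');save(p,'w1.png');print(o['eef_pos'],o['tool_rot'],o['gripper_width'])
E
```

```text
time_s: 3.15
eef_pos: [0.5413, 0.0976, 0.1753]
tool_rot: [-3.121, -0.356, 0.005]
ft_force: [0.3, 0.7, -0.6]
gripper_width: 0.0206
[0.54127144 0.09755556 0.17527753] [-3.12123202 -0.35561453  0.00531693] 0.020596527874451924
```

View pics/w1.png

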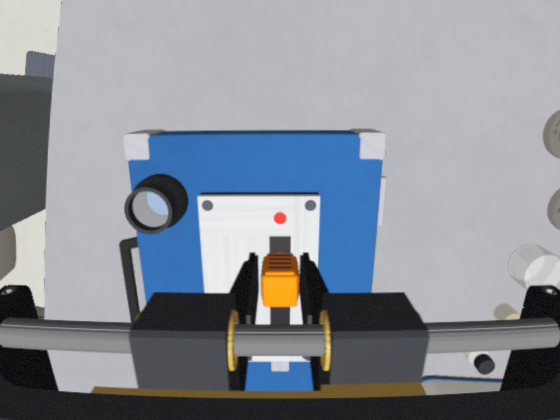

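The view shows the tool aligned with the case and the fingers still closing, well above the pin. The pin is clear of the fingertips, so I let them close fully and descend.

```bash
python3 -m creep '[[[0,0,0,0,0,0,-1],[0,0,0,0,0,0,-1],[0,0,0.03,0,0,0,-1],[0,0,0.03,0,0,0,-1],[0,0,0.0205,0,0,0,-1],[0,0,0,0,0,0,-1],[0,0,0,0,0,0,-1]]]'
python3 - <<'E'
from h import *
o=r.get_obs();p=optics.get_image('wrist');save(p,'w2.png');print(o['eef_pos'],o['ft_force'])
p=optics.get_image('scene');cv2.imwrite('pics/s2.png',cv2.cvtColor(cv2.resize(p['img'][120:270,260:460],(800,600)),cv2.COLOR_RGB2BGR))
E
```

```text
time_s: 4.08
eef_pos: [0.5425, 0.0976, 0.0972]
tool_rot: [3.121, 0.356, 0.002]
ft_force: [0.1, -0.3, -0.4]
gripper_width: 0.0004
[0.5425318  0.09764993 0.09718456] [ 0.1489835  -0.31736764 -0.42374133]
```

View pics/w2.png

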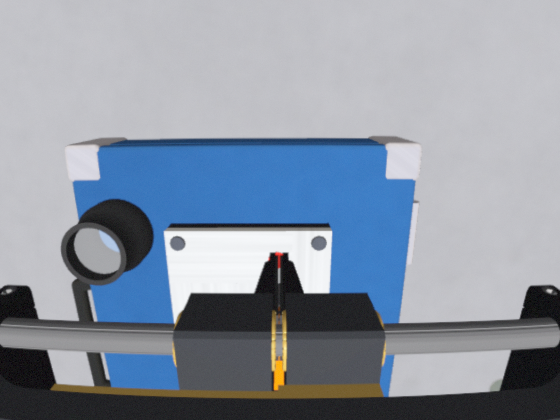

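View pics/s2.png

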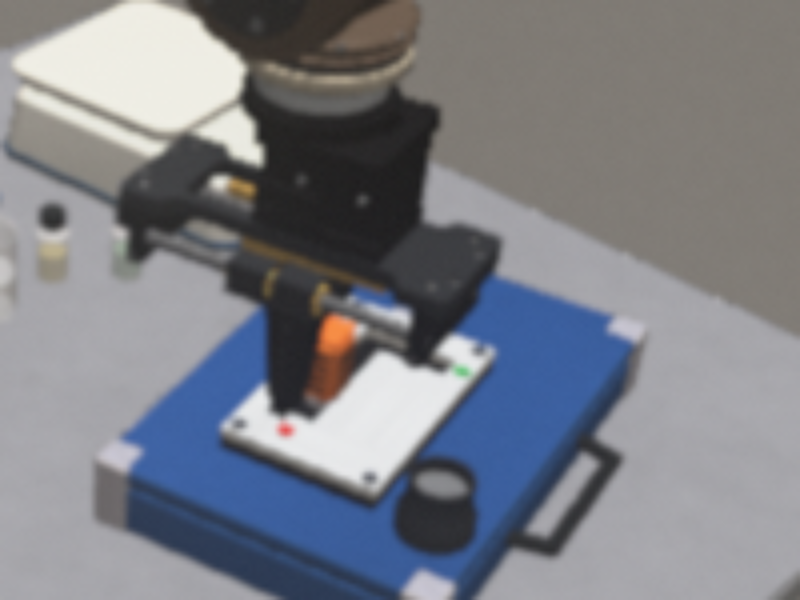

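The closed fingers stand on the +y side of the pin, with the tip about 16 mm above the plate. I now push along tool +y, which is case -y.

```bash
python3 -m creep '[[[0,0.006,0,0,0,0,-1],[0,0.004,0,0,0,0,-1],[0,0.003,0,0,0,0,-1],[0,0.003,0,0,0,0,-1],[0,0.003,0,0,0,0,-1],[0,0.003,0,0,0,0,-1],[0,0.004,0,0,0,0,-1],[0,0.005,0,0,0,0,-1],[0,0.006,0,0,0,0,-1],[0,0.006,0,0,0,0,-1],[0,0.006,0,0,0,0,-1],[0,0.006,0,0,0,0,-1]]]'
cat > st.py <<'E'
from fit import *
import json,sys
P=json.load(open('P.json'))
Rm=np.array([[np.cos(P[2]),np.sin(P[2])],[-np.sin(P[2]),np.cos(P[2])]])
o=r.get_obs();print('case TCP mm',(Rm@(o['eef_pos'][:2]-np.array(P[:2]))*1e3).round(1),'z',round(o['eef_pos'][2]*1e3,1),'F case',(Rm@o['ft_force'][:2]).round(1),round(o['ft_force'][2],1),'t',o['time_s'], 'yaw err',round(np.degrees(Ro.from_rotvec(o['tool_rot']).as_matrix()[1,0]-np.sin(P[2])),2))
E
python3 st.py
```

```text
time_s: 5.68
eef_pos: [0.5545, 0.0436, 0.0962]
tool_rot: [3.121, 0.356, 0.0]
ft_force: [-0.0, 1.6, 0.9]
gripper_width: 0.0006
case TCP mm [20.2 26.5] z 96.2 F case [0.4 1.6] 0.9 t 5.675 yaw err -0.04
```

```bash
python3 -m creep '[[[0,0.005,0,0,0,0,-1],[0,0.005,0,0,0,0,-1],[0,0.004,0,0,0,0,-1],[0,0.003,0,0,0,0,-1],[0,0.002,0,0,0,0,-1],[0,0.001,0,0,0,0,-1],[0,0.001,0,0,0,0,-1],[0,0,0,0,0,0,-1]]]'
python3 st.py
```

```text
time_s: 6.68
eef_pos: [0.559, 0.0235, 0.0961]
tool_rot: [3.121, 0.356, -0.0]
ft_force: [0.7, -0.1, -0.1]
gripper_width: 0.0004
case TCP mm [20.   5.9] z 96.1 F case [ 0.6 -0.2] -0.1 t 6.675 yaw err -0.04
```

```bash
python3 -m creep '[[[0,0.001,0,0,0,0,-1],[0,0.001,0,0,0,0,-1],[0,0.001,0,0,0,0,-1],[0,0,0,0,0,0,-1]]]'
python3 st.py;  python3 -m creep '[[[0,0.001,0,0,0,0,-1],[0,0.001,0,0,0,0,-1]]]'
python3 st.py
```

```text
time_s: 7.18
eef_pos: [0.5595, 0.0212, 0.0961]
tool_rot: [-3.121, -0.355, 0.001]
ft_force: [-0.8, 6.3, 1.3]
gripper_width: 0.0004
case TCP mm [20.   3.5] z 96.1 F case [0.6 6.4] 1.3 t 7.175 yaw err -0.04
time_s: 7.42
eef_pos: [0.5594, 0.0207, 0.0961]
tool_rot: [-3.119, -0.354, 0.002]
ft_force: [-4.4, 22.2, 6.2]
gripper_width: 0.0004
case TCP mm [19.7  3.1] z 96.1 F case [ 0.7 22.6] 6.2 t 7.425 yaw err -0.07
```

Firm stop at the corner, reached at the predicted position. I back off and go round to the +x side.

```bash
python3 -m creep '[[[0,-0.006,0,0,0,0,-1],[0,-0.01,0,0,0,0,-1],[0.012,0,0,0,0,0,-1],[0.014,0,0,0,0,0,-1],[0.012,0,0,0,0,0,-1],[0,0.01,0,0,0,0,-1],[0,0.016,0,0,0,0,-1],[0,0.013,0,0,0,0,-1],[0,0,0,0,0,0,-1],[0,0,0,0,0,0,-1]]]'
python3 st.py; python3 - <<'E'
from h import *
p=optics.get_image('scene');cv2.imwrite('pics/s3.png',cv2.cvtColor(cv2.resize(p['img'][120:270,260:460],(800,600)),cv2.COLOR_RGB2BGR))
E
```

```text
time_s: 8.68
eef_pos: [0.6023, 0.0047, 0.0962]
tool_rot: [-3.121, -0.355, 0.0]
ft_force: [-0.8, -0.9, -0.5]
gripper_width: 0.0003
case TCP mm [ 58.  -22.2] z 96.2 F case [-1.  -0.6] -0.5 t 8.675 yaw err -0.06
```

View pics/s3.png

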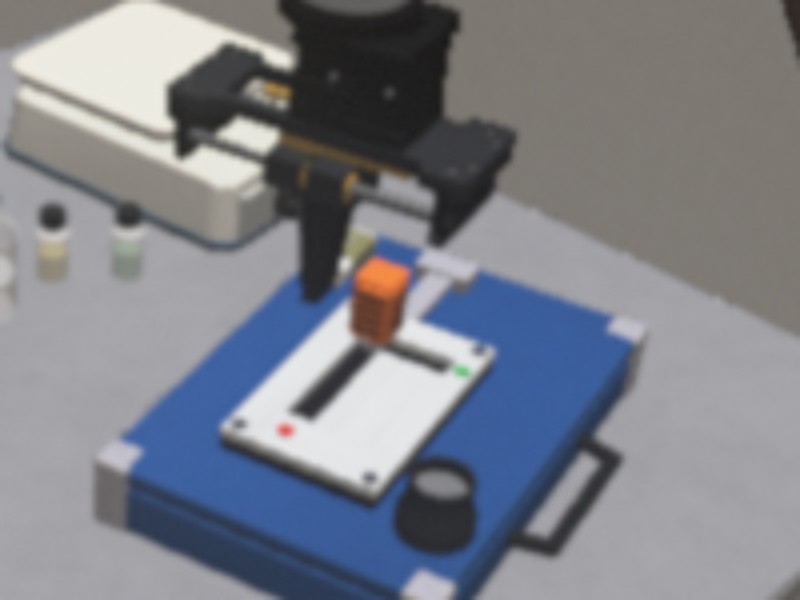

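The pin stands at the corner, with the bolt under the keeper and the fingers on its far (+x) side. I now push along case -x, which is tool -x.

```bash
python3 -m creep '[[[-0.005,0,0,0,0,0,-1],[-0.004,0,0,0,0,0,-1],[-0.003,0,0,0,0,0,-1],[-0.002,0,0,0,0,0,-1],[-0.002,0,0,0,0,0,-1],[-0.002,0,0,0,0,0,-1],[-0.002,0,0,0,0,0,-1],[-0.003,0,0,0,0,0,-1],[-0.003,0,0,0,0,0,-1],[-0.003,0,0,0,0,0,-1]]]'
python3 st.py
```

```text
time_s: 9.98
eef_pos: [0.574, -0.0018, 0.0962]
tool_rot: [3.121, 0.356, 0.0]
ft_force: [0.9, -0.1, -0.5]
gripper_width: 0.0006
case TCP mm [ 28.9 -22.1] z 96.2 F case [ 0.9 -0.3] -0.5 t 9.975 yaw err -0.04
```

```bash
python3 -m creep '[[[-0.004,0,0,0,0,0,-1],[-0.004,0,0,0,0,0,-1],[-0.004,0,0,0,0,0,-1],[-0.003,0,0,0,0,0,-1],[-0.002,0,0,0,0,0,-1],[-0.002,0,0,0,0,0,-1],[-0.001,0,0,0,0,0,-1],[-0.001,0,0,0,0,0,-1]]]'
python3 st.py
python3 - <<'E'
from h import *
p=optics.get_image('scene');cv2.imwrite('pics/s4.png',cv2.cvtColor(cv2.resize(p['img'][120:270,260:460],(800,600)),cv2.COLOR_RGB2BGR))
E
```

```text
time_s: 10.98
eef_pos: [0.5537, -0.0064, 0.0962]
tool_rot: [3.121, 0.356, 0.0]
ft_force: [1.5, 0.1, -0.5]
gripper_width: 0.0003
case TCP mm [  8.1 -22.1] z 96.2 F case [ 1.4 -0.3] -0.5 t 10.975 yaw err -0.03
```

View pics/s4.png

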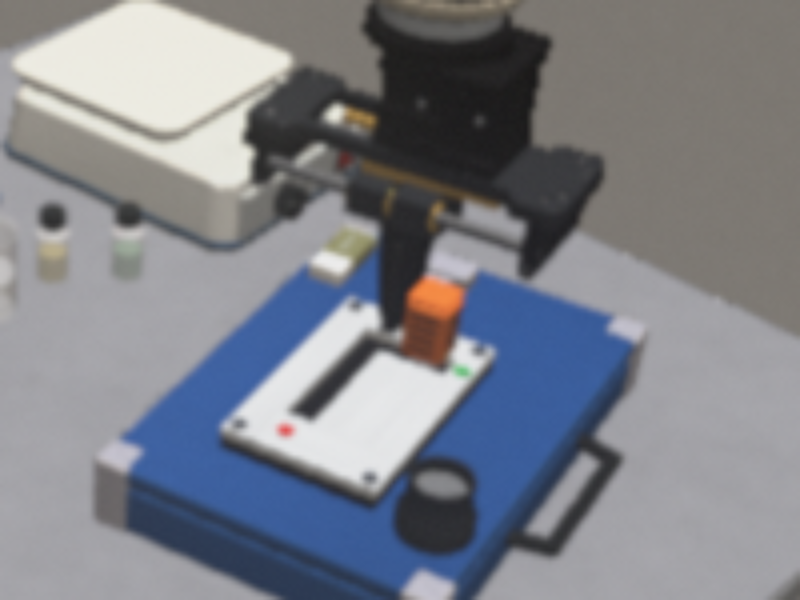

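The pin is well along the short leg. I finish in 1 mm steps until it meets the stop.

```bash
python3 -m creep '[[[-0.001,0,0,0,0,0,-1],[-0.001,0,0,0,0,0,-1],[-0.001,0,0,0,0,0,-1],[0,0,0,0,0,0,-1]]]'
python3 st.py
python3 -m creep '[[[-0.001,0,0,0,0,0,-1],[0,0,0,0,0,0,-1]]]'
python3 st.py
```

```text
time_s: 11.52
eef_pos: [0.5507, -0.0071, 0.0962]
tool_rot: [-3.121, -0.356, 0.0]
ft_force: [0.4, -1.4, 0.5]
gripper_width: 0.0003
case TCP mm [  5.  -22.1] z 96.2 F case [ 0.  -1.4] 0.5 t 11.525 yaw err -0.04
time_s: 11.78
eef_pos: [0.5498, -0.0073, 0.0961]
tool_rot: [3.121, 0.356, -0.0]
ft_force: [1.2, -0.9, -0.4]
gripper_width: 0.0006
case TCP mm [  4. -22.] z 96.1 F case [ 1.  -1.1] -0.4 t 11.775 yaw err -0.04
```

```bash
python3 -m creep '[[[-0.001,0,0,0,0,0,-1],[0,0,0,0,0,0,-1]]]'
python3 st.py
```

```text
time_s: 12.02
eef_pos: [0.5488, -0.0076, 0.0962]
tool_rot: [-3.121, -0.356, 0.0]
ft_force: [1.4, -0.5, 0.9]
gripper_width: 0.0002
case TCP mm [  3. -22.] z 96.2 F case [ 1.2 -0.8] 0.9 t 12.025 yaw err -0.04
```

```bash
python3 -m creep '[[[-0.001,0,0,0,0,0,-1],[0,0,0,0,0,0,-1]]]'
python3 st.py
python3 -m creep '[[[-0.0007,0,0,0,0,0,-1],[0,0,0,0,0,0,-1]]]'
python3 st.py
```

```text
time_s: 12.28
eef_pos: [0.5478, -0.0078, 0.0961]
tool_rot: [3.121, 0.356, -0.0]
ft_force: [0.6, 0.2, 0.3]
gripper_width: 0.0005
case TCP mm [  2.  -22.1] z 96.1 F case [0.6 0.1] 0.3 t 12.275 yaw err -0.04
time_s: 12.52
eef_pos: [0.5472, -0.0079, 0.0962]
tool_rot: [3.121, 0.356, 0.0]
ft_force: [1.5, -0.8, -0.7]
gripper_width: 0.0001
case TCP mm [  1.4 -22.1] z 96.2 F case [ 1.3 -1.2] -0.7 t 12.525 yaw err -0.04
```

```bash
python3 -m creep '[[[-0.001,0,0,0,0,0,-1],[0,0,0,0,0,0,-1]]]'
python3 st.py
python3 - <<'E'
from h import *
p=optics.get_image('scene');cv2.imwrite('pics/s5.png',cv2.cvtColor(cv2.resize(p['img'][160:235,320:420],(800,600),interpolation=cv2.INTER_CUBIC),cv2.COLOR_RGB2BGR))
E
```

```text
time_s: 12.78
eef_pos: [0.547, -0.0081, 0.0962]
tool_rot: [3.121, 0.355, 0.003]
ft_force: [5.7, 1.0, -2.2]
gripper_width: 0.0001
case TCP mm [  1.2 -22.1] z 96.2 F case [ 5.8 -0.3] -2.2 t 12.775 yaw err -0.05
```

View pics/s5.png

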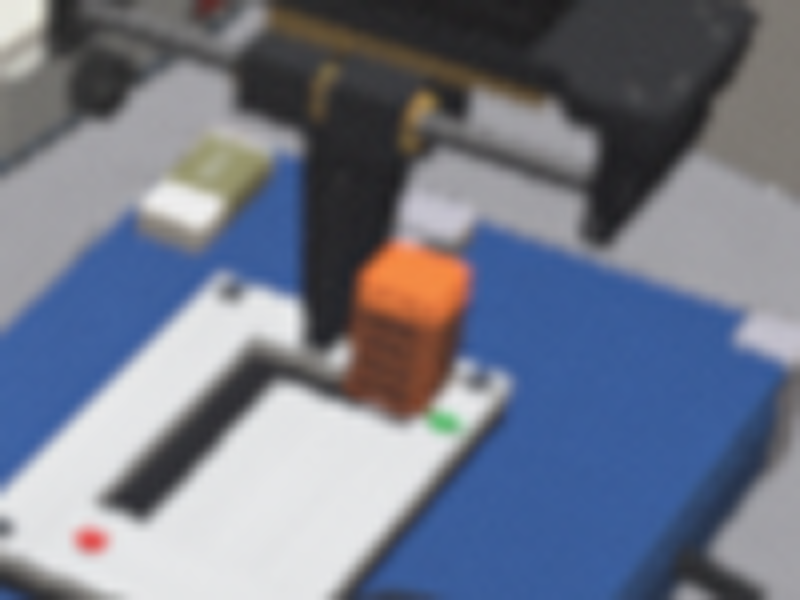

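Force now rises to 5.8 N with no travel, and the pin is at the green end. One more half step confirms the stop.

```bash
python3 -m creep '[[[-0.0006,0,0,0,0,0,-1],[0,0,0,0,0,0,-1]]]'
python3 st.py
```

```text
time_s: 13.08
eef_pos: [0.5469, -0.0081, 0.0963]
tool_rot: [3.121, 0.355, 0.005]
ft_force: [8.4, 2.6, -3.6]
gripper_width: 0.0002
case TCP mm [  1.1 -22.2] z 96.3 F case [8.7 0.6] -3.6 t 13.075 yaw err -0.05
```

```bash
python3 -m creep '[[[0.004,0,0,0,0,0,-1],[0.01,0,0,0,0,0,-1],[0.015,0,0,0,0,0,-1],[0,0,-0.03,0,0,0,-1],[0,0,-0.04,0,0,0,-1],[0,0,-0.05,0,0,0,-1],[0.03,0.03,-0.02,0,0,0,-1],[0.02,0.03,0,0,0,0,-1],[0,0,0,0,0,0,-1],[0,0,0,0,0,0,-1]]]'
python3 st.py
python3 - <<'E'
from fit import *
import json
P=json.load(open('P.json'))
o=r.get_obs();p=optics.get_image('wrist');im=p['img'].copy()
cap=[[-.033,-.033,.105],[-.007,-.033,.105],[-.007,-.007,.105],[-.033,-.007,.105]]
pl=[[-.042,.1,.059],[.05,.1,.059],[.05,-.05,.059],[-.042,-.05,.059]]
for a in proj(p,w(P,cap+pl),o): cv2.circle(im,tuple(int(v) for v in a.round()),1,(255,0,255),-1)
for n in('pin_head','loupe','eraser'):
  f=optics.find_in(p,n); print(n,f[:1])
cv2.imwrite('pics/w6.png',cv2.cvtColor(im,cv2.COLOR_RGB2BGR))
p=optics.get_image('scene');cv2.imwrite('pics/s6.png',cv2.cvtColor(cv2.resize(p['img'][140:290,240:440],(800,600)),cv2.COLOR_RGB2BGR))
E
```

```text
time_s: 14.32
eef_pos: [0.6358, -0.0485, 0.2357]
tool_rot: [-3.121, -0.355, 0.002]
ft_force: [-0.2, -0.4, -0.0]
gripper_width: 0.0003
case TCP mm [ 78.6 -81.6] z 235.7 F case [-0.3 -0.3] -0.0 t 14.325 yaw err -0.04
pin_head [{'box': [187.9, 130.0, 245.5, 260.0], 'p': 0.59}]
loupe [{'box': [95.6, 13.7, 59.0, 27.4], 'p': 0.78}]
eraser [{'box': [190.2, 128.0, 239.8, 256.0], 'p': 0.59}]
```

View pics/w6.png

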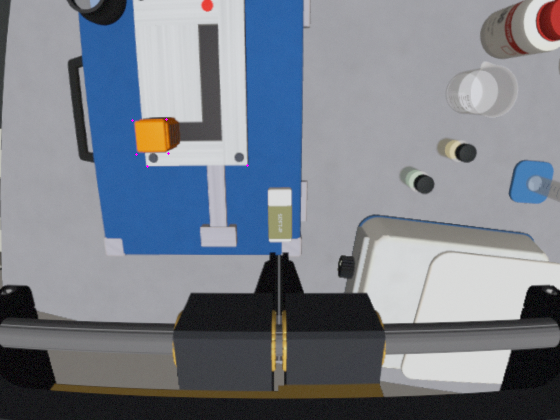

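View pics/s6.png

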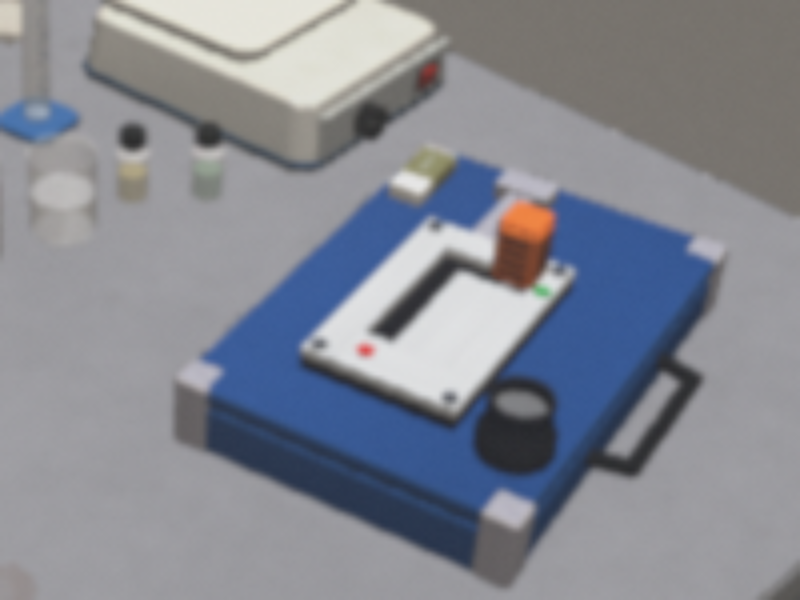

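The head's cap (136–168, 118–153) lies inside the markers predicted for the locked end. The bolt is in the keeper, and the loupe and eraser are where they were. I hand the job in.

```bash
python3 -c "
from plant import job_done;print(job_done())"
```

```text
the job is handed in; nothing more can be done
None
```

The case looks locked: the orange pin is at the green-dot end of the short leg, the bolt's tip is in the keeper, and I have handed the job in. The sequence took about 14.3 s of the 48 s allowed.

**What I did:** I located the case in the wrist camera image. With the fingers shut, I pushed the pin along the long leg to its stop at the corner. I then went round to the far side and pushed it up the short leg with the backs of the fingers.

**Forces:** Sliding the pin took about 1–2 N. I pushed a little hard at the corner, where the force reached about 23 N before I backed off. At the locked end it stopped at 8.7 N.

**Last checks:**
- **Pin:** Its head lined up with the position predicted for the locked end to within a pixel or two.
- **Loose things:** The loupe, eraser and vials looked unmoved. The tin was not in the last views, but the arm never went near it.
- **Arm:** It is clear of everything and the measured force is about zero.

**Disagreements:**
- **Stop position:** The final stop came about 4 mm further than I expected. I put this down to the fingers being thinner at the tip than I had assumed.
- **Detector:** In the last wrist picture it gave the same false large box for both the pin head and the eraser, so I judged those two by eye.

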